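# Push a sharp offcut through the sprung flap of the scrap bin

## Robot

A 7-joint arm with a two-finger parallel gripper is mounted at the origin on the work surface. World frame = base frame: x ahead of the robot, y to its left, z up, the work surface at z = 0. Lengths are in m, angles in degrees, forces in N, time in s.
With the tool pointing down it reaches from about 0.35 to 0.9 m from the base axis. Payload 8.1 kg.
Tool frame: the origin (TCP) lies between the finger pads; the fingertips stand 17 mm ahead of it and the grasp point (between the pads) lies 2 mm behind it; z points along the fingers, x is the direction in which the jaws open and shut, and the axes are right-handed (so a half turn about z gives the same grasp; the last joint's range is limited). The gripper opens to 92 mm and grips with 3 to 60 N. Pads are 19 mm wide; open, the fingers measure 130 mm over their backs; the gripper's body (75 mm by 190 mm) begins 47 mm behind the grasp point.
Start: joints at [-77.326, 24.895, 1.432, 90.138, -0.665, 64.973, -4.303], TCP at [0.199, 0.593, 0.244] pointing down, gripper open.
Joint ranges: [-149.89, 149.89], [-25.12, 119.58], [-72.63, 75.52], [4.76, 147.25], [-75.54, 255.54], [6.69, 114.76], [-157.13, 157.13]. Speed limits (degrees/s): [127.2, 127.2, 172.46, 172.46, 180, 180, 180].

## Interface

Orientations are given as [roll, pitch, yaw] about the fixed x, y, z axes, in that order (R = Rz(yaw) Ry(pitch) Rx(roll)).
In Python, from plant import bot gives the robot as it stands.
- The arm moves only by the shell command python3 -m handwheel 'ROWS' [FORCE]. ROWS is JSON, a list of rows, each an object of numbers: "grip": the closure, from 0 (fully open) to 1 (shut); "dx", "dy", "dz": the shift along the world's x, y, z in units of 0.05 m (1.0 is 0.05 m); "spin": the turn about the world's z in units of 0.15 rad (1.0 is 0.15 rad). A call has 1 to 10 rows; each row shifts and turns the commanded pose from where the row before left it; what a row does not reach is not made up. A row lasts 1/10 s, in which the tool goes at most 50 mm and 8.59 degrees, less where a joint would pass 70% of its speed; a pose out of reach is approached as far as the arm can. A call with a number of a shift or a turn outside -1 to 1 is refused whole. A call with a gripper value outside its range is refused whole. The fingers move at their own pace and stop on an object; FORCE is the grip in N (left out, the last holds). Time passes only in rows, so rows that do not move let the fingers close. It gives the time, the measured TCP pose, the force and the opening at its end, in the units of the state.
- bot.observe(): the state, without advancing time (a new reading comes with each control period).
- bot.snapshot(name): name is "side" or "top" or "wrist"; returns the picture (400x640x3 uint8, red, green, blue); there is no depth.
- bot.camera_params(name): a dict with "intrinsics" (3x3 intrinsics, pixels), "k1" (the pictures are not rectified: a ray, as slopes to the right and down, at radius r is drawn at 1 + k1 r^2 times it, then the intrinsics apply), "world_from_camera" (4x4, takes a point from camera to world coordinates); the wrist camera has in their place "mount" (4x4, takes a point from camera to tool coordinates, whose origin is the TCP and whose axes are the tool frame's). Camera axes: x right, y down, z forward; pixel columns grow to the right and rows downward; lengths in m; the calibration is good to about 2 mm. A picture is of the moment at which its call begins: read the wrist's pose just before it. camera_params takes no time and is no camera call.
- bot.hand_in(): hands the job in, once; it reports no verdict.
Trained networks look in the newest picture that a camera, given by its name, has taken for a name from the list of things; names that differ only in an ending like _2 or _b are one class to them, and where a whole thing is asked for, a point or a joint stands for the part that bears it (a point fixed in the world has none). Each returns a list of dicts, best first, with "p" (0 to 1); they miss things now and then, are a little off and sometimes report something else, mostly with a low value. They report only what shows in the picture. A call takes as long as a camera call. They do not tell look-alikes from the thing itself.
- bot.silhouettes(camera, label): "region" (400x640 bool, what is visible of it) and "at" ([row, column] in pixels, amid what is visible of it).
The state is a dict: "time_s": time; "joint_pos": joint angles; "qd": joint speeds; "joint_efforts": joint torques, N m; "eef_pos": TCP position; "tcp_rot": TCP orientation; "contact_force": force on the tool from outside, world axes, zero at the start; "moment": the same for the moment, N m; "gripper_width": opening from 0.0 (shut) to 1.0 (fully open).
Only numpy, scipy, OpenCV 4.12 (cv2) and the standard library are available. Lean on these libraries where they do the work, as an engineer would, in place of code of your own. Each camera call takes 0.05 s, during which the arm holds its last target.

## Task

Get the square steel offcut into the scrap bin without picking it up: hold the bin's self-closing flap open with one finger and, with it held open, push the offcut along the deck with the other finger until it drops into the bin behind the flap. Its sharp edges would scratch the flap, so the offcut must never touch it. Then take the fingers away so that the flap swings fully shut, and leave everything else where it stands.

Things in the scene. Friction and masses are not known exactly. Their poses are not given: they have to be found in the camera images.
- bin: Green sheet-metal bench scrap bin, 340 mm (x) by 240 mm (y), fixed, turned differently each time. Origin at table level under the middle of the flap opening; x points from the loading deck through the flap into the bin, y left, z up. At x = 0 stands a wall 8 mm thick, up to z = 137 mm; its opening (y = -68 to +68 mm) is closed by the flap, with nothing above it.
- deck_edge (a point): Middle of the far edge of the flat dark steel loading deck, on its top: x = +4, y = 0, z = 90 mm in the bin's frame, just behind the flap. The deck reaches from here back to x = -170 mm, over the bin's full width. Beyond the edge is a sheer drop into the pit.
- pit (a point): Middle of the open-topped pit's floor, behind the flap: x = 83, y = 0, z = 4 mm in the bin's frame. The pit is 158 mm (x) by 230 mm (y) inside; side walls up to z = 110 mm, back wall up to z = 90 mm.
- flap_hinge (a point): The flap's upright hinge axis, on the left side of the opening: in the bin's frame x = 0, y = +65 mm, z = 114.5 mm (half the height of the flap).
- flap_edge (a point): Middle of the flap's free upright edge, 122 mm from the hinge axis (at y = -57 mm of the bin when shut). The flap is a white-painted upright metal leaf, 4 mm thick, 41 mm high, from z = 94 to 135 mm in the bin's frame.
- flap (a joint): Angle of the flap, rad: 0 shut (across the opening), growing to 1.5 as its free edge swings away from the deck to the bin's +x side; it cannot swing the other way. A spring shuts it whenever it is let go, in under 1 s; its moment is 0.02 N m when shut plus 0.05 N m per rad.
- offcut: Sawn stub of square steel bar, plain grey steel with a dark dimple on top, 30 mm (its x) by 40 mm (its y) by 28 mm high, about 0.25 kg, lying loose on the deck before the right-hand part of the flap (its centre 18 to 42 mm right of the opening's middle and 35 to 60 mm before the flap), roughly square to it. Origin at the centre of its underside.
- offcut_center (a point): Centre of the steel offcut, 14 mm above its underside.
- round_stub: Bystander: upright round steel stub, 26 mm across, 36 mm high, on the deck at its left side. Origin at the centre of its underside.
- nut: Bystander: dark hexagon nut, 28 mm across, 12 mm high, on the deck at its right side. Origin at the centre of its underside.
- jar: Bystander: grey jar, 64 mm across, 85 mm high, on the table to the left. Origin under its centre.
- tape: Bystander: yellow tape measure, 70 by 36 by 66 mm high, on the table to the right. Origin under its centre.
- screwdriver: Bystander: screwdriver lying on the table to the right. Origin under its middle.
- mug: Bystander: blue mug, 80 mm across, 90 mm high, on the table to the left. Origin under its centre.
- wedge: Bystander: wooden block 110 by 60 by 35 mm high, on the table to the left. Origin under its centre.
Mind the look-alikes: they are no part of the job. What is shaped like the offcut but orange or purple is not meant.

How it is judged (in metres and radians):
On the way, in this order (a step that is already met when the one before it is completed fails the run):
1. a finger holds the flap open while the offcut is still on the deck (value of joint flap above 0.6 rad and contact force between the fingers and flap above 0.1 N and z of offcut_center in the frame of bin above 0.09 m), for 0.1 s.
2. the offcut drops into the bin while the flap is held open (value of joint flap above 0.4 rad and z of offcut_center in the frame of bin below 0.06 m and x of offcut_center in the frame of bin between 0.004 and 0.165 m and y of offcut_center in the frame of bin between -0.12 and 0.12 m).
At the end, for the whole second after the job is handed in: The offcut lies at rest in the bin's pit (its centre lower than 60 mm in the bin's frame, inside the pit's walls), the flap is shut (under 0.06 rad) and no bystander has moved more than 20 mm (z of offcut_center in the frame of bin below 0.06 m and x of offcut_center in the frame of bin between 0.004 and 0.165 m and y of offcut_center in the frame of bin between -0.12 and 0.12 m and value of joint flap below 0.06 rad and linear speed of offcut below 0.02 m/s and distance of each of round_stub, nut, jar, tape, screwdriver, mug, wedge from where it was at the start of the episode below 0.02 m); the robot touches nothing.
It fails at once if the offcut touches the flap (contact force between offcut and flap above 0.3 N).
It fails at once if the offcut is lifted off the deck (by more than 12 mm) (z of offcut_center in the frame of bin above 0.116 m).
It fails at once if a bystander is disturbed (moved more than 20 mm) (distance of any of round_stub, nut, jar, tape, screwdriver, mug, wedge from where it was at the start of the episode above 0.02 m).
It also fails if it takes over 32 s, if anything falls off the work surface, if the arm or the gripper's body presses on something with over 40 N, if the wrist force passes 120 N, or if a joint passes its speed limit or range.

## Working session

There is one attempt and no reset: what is moved stays moved. The work goes in short steps, Python scripts to look and compute and a shell command to move; the robot and the scene stay as the last step left them, time stands still between calls to the robot, and variables do not carry over. Pictures are saved under pics/ and viewed, and the job is handed in when it is done.

```bash
ls; mkdir -p pics
python3 - <<'E'
from plant import bot
import cv2, numpy as np
print(bot.observe())
for n in("side","top","wrist"):
    im=bot.snapshot(n); cv2.imwrite(f"pics/{n}0.png",im[:,:,::-1])
    print(n,bot.camera_params(n))
E
```

```text
pics
{'time_s': 0.0, 'joint_pos': array([-77.32770298,  24.93648206,   1.43115973,  90.18985565,
        -0.66438341,  64.97440151,  -4.30413468]), 'qd': array([-0.01946475, -0.05865821, -0.03532215,  0.088188  , -0.00459062,
       -0.02711756,  0.01818264]), 'joint_efforts': array([ 5.55542488e-05, -6.67851877e+01,  9.84715931e-01, -3.14457715e+01,
       -6.06037932e-02,  4.29765531e-02,  1.59887340e-04]), 'eef_pos': array([0.19873996, 0.59203326, 0.24293961]), 'tcp_rot': array([1.79991279e+02, 9.20213944e-02, 7.14437403e+01]), 'contact_force': array([ 0.40513173,  0.71414595, -0.37529696]), 'moment': array([-0.016896  ,  0.01008279,  0.01540631]), 'gripper_width': 1.0023809507607087}
side {'intrinsics': array([[368.56801228,   0.        , 321.98939406],
       [  0.        , 368.56801228, 202.30893259],
       [  0.        ,   0.        ,   1.        ]]), 'k1': -0.023542208836443444, 'world_from_camera': array([[ 0.99831993, -0.04619307,  0.03497878,  0.45389898],
       [-0.05713367, -0.68427205,  0.72698521, -0.68181276],
       [-0.00964668, -0.7277623 , -0.68576161,  0.758938
[... 390 characters left out ...]
880148, -0.00174746],
       [-0.02283473, -0.14354818, -0.98937985,  1.53729502],
       [ 0.        ,  0.        ,  0.        ,  1.        ]])}
wrist {'intrinsics': array([[276.2215169 ,   0.        , 320.2480824 ],
       [  0.        , 276.2215169 , 197.20073232],
       [  0.        ,   0.        ,   1.        ]]), 'k1': -0.04256000175339075, 'mount': array([[ 9.99999669e-01,  4.09031897e-04,  7.03952477e-04,
         1.42360895e-04],
       [-5.97544070e-04,  9.56003387e-01,  2.93355020e-01,
        -7.87355908e-02],
       [-5.52989392e-04, -2.93355343e-01,  9.56003314e-01,
        -1.41569892e-01],
       [ 0.00000000e+00,  0.00000000e+00,  0.00000000e+00,
         1.00000000e+00]])}
```

View pics/side0.png

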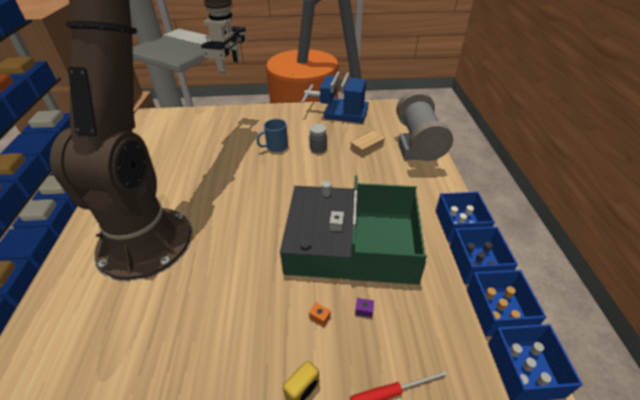

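View pics/top0.png

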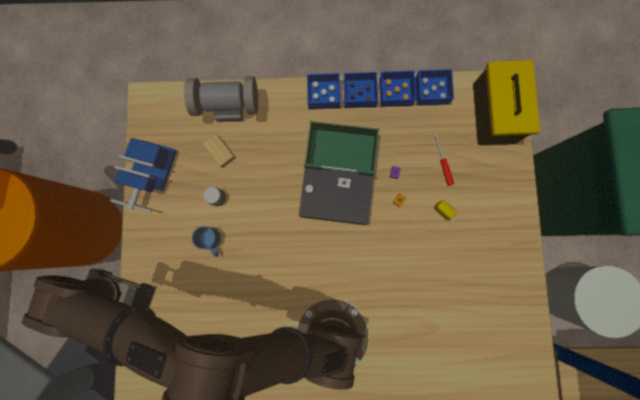

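View pics/wrist0.png

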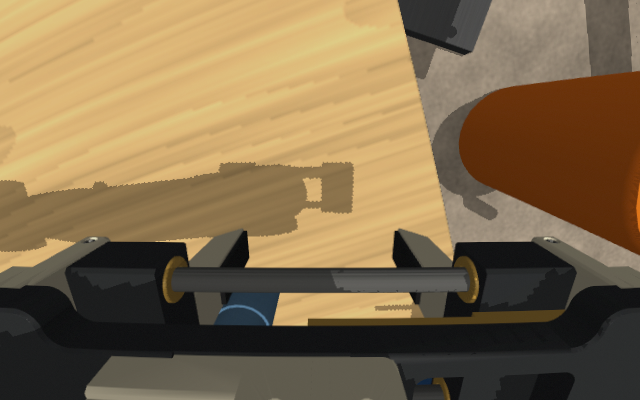

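The grey offcut sits on the deck at side (337,221) and top (344,183). The candidates that could be mistaken for it are:
- Orange block: side (320,313), top (400,200).
- Purple block: side (365,307), top (395,172).
- White-grey round stub: side (326,188), top (309,188).
- Dark nut: side (305,247).

I choose the grey block with the dimple on the deck and will check it in a crop.

```bash
cat > h.py <<'E'
import numpy as np, cv2, pickle
def proj(P,c):
    M=np.linalg.inv(c["world_from_camera"]); p=np.asarray(P)@M[:3,:3].T+M[:3,3]
    s=p[:,:2]/p[:,2:]; s=s*(1+c["k1"]*(s**2).sum(1,keepdims=True))
    K=c["intrinsics"]; return s*[K[0,0],K[1,1]]+[K[0,2],K[1,2]]
def ray(px,c,z):
    K=c["intrinsics"]; d=(np.array(px,float)-[K[0,2],K[1,2]])/[K[0,0],K[1,1]]; s=d.copy()
    for _ in range(20): s=d/(1+c["k1"]*(s@s))
    W=c["world_from_camera"]; v=W[:3,:3]@np.r_[s,1]; o=W[:3,3]
    return o+v*(z-o[2])/v[2]
E
python3 - <<'E'
import cv2
a=cv2.imread("pics/side0.png")[170:290,270:440]; b=cv2.imread("pics/top0.png")[115:230,290:390]
cv2.imwrite("pics/sc0.png",cv2.resize(a,None,fx=4.7,fy=4.7,interpolation=cv2.INTER_CUBIC)); cv2.imwrite("pics/tc0.png",cv2.resize(b,None,fx=5,fy=5,interpolation=cv2.INTER_CUBIC))
from plant import bot
import numpy as np
from h import *
R={}
for c in("side","top"):
    for l in("bin","flap","offcut","round_stub","nut"):
        r=bot.silhouettes(c,l)
        R[c,l]=[(x["p"],x["at"],x["region"]) for x in r]
        for x in r:
            ys,xs=np.nonzero(x["region"]); print(c,l,round(x["p"],2),x["at"],len(xs),xs.min(),xs.max(),ys.min(),ys.max())
pickle.dump(R,open("R.pkl","wb"))
pickle.dump({c:bot.camera_params(c) for c in("side","top","wrist")},open("C.pkl","wb"))
E
```

```text
side bin 0.8 [238.9, 359.8] 12557 280 427 175 284
side flap 0.63 [198.3, 354.0] 41 353 355 191 211
side flap 0.19 [235.2, 358.7] 12299 281 425 178 284
side offcut 0.75 [304.5, 366.6] 298 355 373 298 317
side offcut 0.64 [314.2, 320.1] 323 309 329 304 325
side offcut 0.49 [221.0, 336.1] 198 330 342 213 230
side nut 0.63 [246.0, 302.6] 73 300 308 240 249
top bin 0.66 [169.5, 338.0] 6644 299 378 121 224
top flap 0.68 [168.5, 338.7] 121 321 355 166 172
top offcut 0.62 [197.0, 215.2] 332 203 226 187 205
top round_stub 0.59 [189.6, 311.0] 55 306 313 185 193
```

View pics/sc0.png

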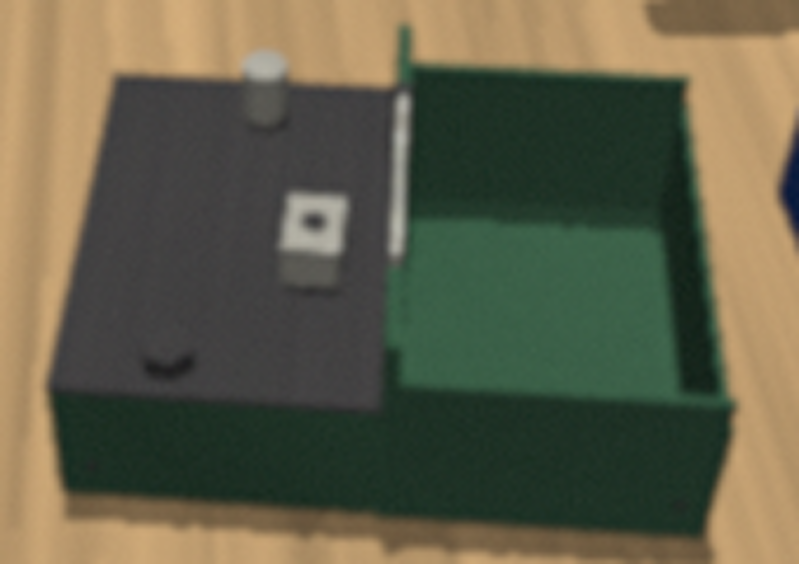

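View pics/tc0.png

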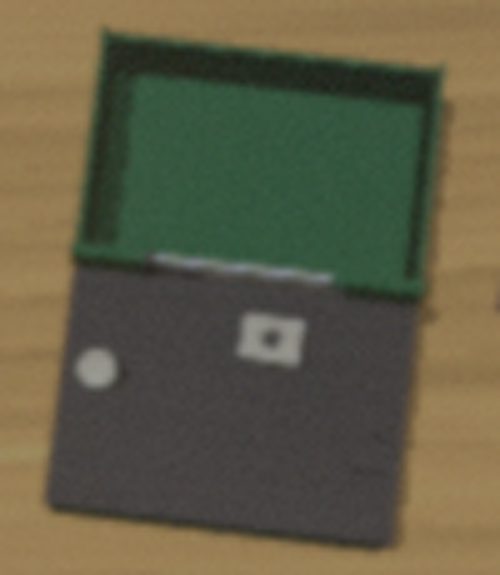

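```bash
cat > fit.py <<'E'
from h import *
from scipy.optimize import least_squares
C=pickle.load(open("C.pkl","rb"))
T=lambda x,y:[290+(x+.5)/5-.5,115+(y+.5)/5-.5]
S=lambda x,y:[270+(x+.5)/4.7-.5,170+(y+.5)/4.7-.5]
top=[((-.17,.12,.09),T(48,507)),((-.17,-.12,.09),T(393,547)),((.17,.12,.11),T(105,33)),((.17,-.12,.11),T(443,68))]
side=[((-.17,.12,.09),S(117,75)),((-.17,-.12,.09),S(50,388)),((-.17,-.12,0),S(67,492)),((.17,-.12,0),S(705,535)),((.17,-.12,.11),S(733,403)),((.17,.12,.11),S(688,80))]
def W(p,b):
    c,s=np.cos(p[2]),np.sin(p[2]); b=np.atleast_2d(b)
    return np.c_[p[0]+c*b[:,0]-s*b[:,1],p[1]+s*b[:,0]+c*b[:,1],b[:,2]]
def res(p,use):
    r=[]
    for n,L in(("top",top),("side",side)):
        if n in use: r.append(proj(W(p,[a for a,_ in L]),C[n])-[b for _,b in L])
    return np.concatenate(r).ravel()
for use in(["top"],["side"],["top","side"]):
    f=least_squares(res,[.7,-.05,-.1],args=(use,),loss="soft_l1"); print(use,f.x,np.degrees(f.x[2]),np.round(f.fun,1))
p=f.x; np.save("bin.npy",p)
def inv(p,w):
    c,s=np.cos(p[2]),np.sin(p[2]); d=w[:2]-p[:2]; return np.array([c*d[0]+s*d[1],-s*d[0]+c*d[1]])*1000
print("offcut top corners/dimple")
for q in[(238,355),(298,367),(305,320),(245,313),(270,338)]: print("top",inv(p,ray(T(*q),C["top"],.118)).round(1))
for q in[(287,193),(348,197),(343,257),(280,252),(315,222)]: print("side",inv(p,ray(S(*q),C["side"],.118)).round(1))
print("flap top",[inv(p,ray(T(*q),C["top"],.135)).round(1) for q in[(150,258),(332,280)]])
print("stub",inv(p,ray(T(96,368),C["top"],.126)).round(1),inv(p,ray(S(267,65),C["side"],.126)).round(1))
print("nut",inv(p,ray(S(168,355),C["side"],.102)).round(1))
E
python3 fit.py
```

```text
['top'] [ 0.55866042 -0.04033888 -0.14330965] -8.211038225186849 [-0.8  1.1  0.4  1.3 -0.5 -1.6  0.9 -1.3]
['side'] [ 0.56338071 -0.03847931 -0.1426335 ] -8.172297796475197 [-1.2 -0.9 -1.6 -0.4 -1.9  0.4  0.7  0.3  3.4 -0.1  1.9 -1.5]
['top', 'side'] [ 0.56170075 -0.03911062 -0.14166222] -8.116647263595837 [-1.1  0.3  0.1  0.3 -1.  -2.4  0.4 -2.2 -1.9 -0.7 -2.3 -0.1 -2.6  0.8
  0.1  0.5  2.8  0.1  1.3 -1.4]
offcut top corners/dimple
top [-54.   -0.8]
top [-57.7 -41.9]
top [-25.2 -43.2]
top [-24.9  -2.4]
top [-40.1 -21. ]
side [-55.6  -2.7]
side [-23.4  -3.3]
side [-24.1 -46.7]
side [-56.2 -45.6]
side [-39.7 -22.9]
flap top [array([ 2.3, 65.1]), array([  0.9, -57.8])]
stub [-74.7  92.9] [-73.2  90.8]
nut [-107.4 -104.3]
```

```bash
cat >> h.py <<'E'
def b2w(p,x,y):
    c,s=np.cos(p[2]),np.sin(p[2]); return np.array([p[0]+(c*x-s*y)/1000,p[1]+(s*x+c*y)/1000])
def w2b(p,w):
    c,s=np.cos(p[2]),np.sin(p[2]); d=np.array(w[:2])-p[:2]; return np.array([c*d[0]+s*d[1],-s*d[0]+c*d[1]])*1000
E
python3 - <<'E'
from h import *
from plant import bot
p=np.load("bin.npy"); o=bot.observe()
t=b2w(p,-72,5.5); print(t,(t-o["eef_pos"][:2])/.05,o["eef_pos"],o["tcp_rot"],o["time_s"])
E
```

```text
[ 0.49119853 -0.02350012] [  5.84633575 -12.32063222] [0.19888174 0.59253149 0.24376965] [ 1.79999581e+02 -4.63046893e-03  7.14406325e+01] 0.65
```

```bash
python3 -m handwheel '[{"grip":0,"dx":0.29,"dy":-0.6,"spin":-0.32},{"grip":0,"dx":0.29,"dy":-0.6,"spin":-0.32},{"grip":0,"dx":0.29,"dy":-0.6,"spin":-0.32},{"grip":0,"dx":0.29,"dy":-0.6,"spin":-0.32},{"grip":0,"dx":0.29,"dy":-0.6,"spin":-0.32},{"grip":0,"dx":0.29,"dy":-0.6,"spin":-0.32},{"grip":0,"dx":0.29,"dy":-0.6,"spin":-0.32},{"grip":0,"dx":0.29,"dy":-0.6,"spin":-0.32},{"grip":0,"dx":0.29,"dy":-0.6,"spin":-0.32},{"grip":0,"dx":0.29,"dy":-0.6,"spin":-0.32}]'
python3 -m handwheel '[{"grip":0,"dx":0.29,"dy":-0.6,"spin":-0.32},{"grip":0,"dx":0.29,"dy":-0.6,"spin":-0.32},{"grip":0,"dx":0.29,"dy":-0.6,"spin":-0.32},{"grip":0,"dx":0.29,"dy":-0.6,"spin":-0.32},{"grip":0,"dx":0.29,"dy":-0.6,"spin":-0.32},{"grip":0,"dx":0.29,"dy":-0.6,"spin":-0.32},{"grip":0,"dx":0.29,"dy":-0.6,"spin":-0.32},{"grip":0,"dx":0.29,"dy":-0.6,"spin":-0.32},{"grip":0,"dx":0.29,"dy":-0.6,"spin":-0.32},{"grip":0,"dx":0.29,"dy":-0.6,"spin":-0.3}]'
cat > look.py <<'E'
import sys
from h import *
from plant import bot
tag=sys.argv[1]; p=np.load("bin.npy")
for n in sys.argv[2:]:
    o=bot.observe(); im=bot.snapshot(n)[:,:,::-1]
    if n=="side": im=cv2.resize(im[160:300,260:440],None,fx=4.2,fy=4.2,interpolation=cv2.INTER_CUBIC)
    if n=="top": im=cv2.resize(im[100:240,280:400],None,fx=4.2,fy=4.2,interpolation=cv2.INTER_CUBIC)
    cv2.imwrite(f"pics/{n}_{tag}.png",im)
o=bot.observe(); print(o["time_s"],o["eef_pos"].round(4),o["tcp_rot"].round(2),o["contact_force"].round(2),o["gripper_width"],"TCP in bin",w2b(p,o["eef_pos"]).round(1))
E
python3 look.py a wrist side top
```

```text
0.8 [0.1989 0.5925 0.2438] [180.    -0.    71.44] [ 0.4   0.35 -0.35] 0.9994068802360752 TCP in bin [-448.3  574.1]validation failed for argument at $[0]...
validation failed for argument at $[0]...
```

```bash
sleep 1; ls pics
```

```text
sc0.png
side0.png
side_a.png
tc0.png
top0.png
top_a.png
wrist0.png
wrist_a.png
```

```bash
python3 -m handwheel '[{"grip":0,"dx":0.29,"dy":-0.6,"dz":0,"spin":-0.32},{"grip":0,"dx":0.29,"dy":-0.6,"dz":0,"spin":-0.32},{"grip":0,"dx":0.29,"dy":-0.6,"dz":0,"spin":-0.32},{"grip":0,"dx":0.29,"dy":-0.6,"dz":0,"spin":-0.32},{"grip":0,"dx":0.29,"dy":-0.6,"dz":0,"spin":-0.32},{"grip":0,"dx":0.29,"dy":-0.6,"dz":0,"spin":-0.32},{"grip":0,"dx":0.29,"dy":-0.6,"dz":0,"spin":-0.32},{"grip":0,"dx":0.29,"dy":-0.6,"dz":0,"spin":-0.32},{"grip":0,"dx":0.29,"dy":-0.6,"dz":0,"spin":-0.32},{"grip":0,"dx":0.29,"dy":-0.6,"dz":0,"spin":-0.32}]'
```

```text
time_s: 1.8
eef_pos: [0.3444, 0.2913, 0.244]
tcp_rot: [-180.0, -0.0, 43.8]
contact_force: [0.2, 0.1, 0.4]
gripper_width: 1.001
```

```bash
python3 -m handwheel '[{"grip":0,"dx":0.29,"dy":-0.63,"dz":0,"spin":-0.32},{"grip":0,"dx":0.29,"dy":-0.63,"dz":0,"spin":-0.32},{"grip":0,"dx":0.29,"dy":-0.63,"dz":0,"spin":-0.32},{"grip":0,"dx":0.29,"dy":-0.63,"dz":0,"spin":-0.32},{"grip":0,"dx":0.29,"dy":-0.63,"dz":0,"spin":-0.32},{"grip":0,"dx":0.29,"dy":-0.63,"dz":0,"spin":-0.32},{"grip":0,"dx":0.29,"dy":-0.63,"dz":0,"spin":-0.32},{"grip":0,"dx":0.29,"dy":-0.63,"dz":0,"spin":-0.32},{"grip":0,"dx":0.29,"dy":-0.63,"dz":0,"spin":-0.32},{"grip":0,"dx":0.29,"dy":-0.63,"dz":0,"spin":-0.25}]'
python3 look.py b wrist side top
```

```text
time_s: 2.8
eef_pos: [0.4894, -0.0237, 0.244]
tcp_rot: [-180.0, -0.0, 16.9]
contact_force: [0.9, -0.2, 0.3]
gripper_width: 1.001
2.95 [ 0.4894 -0.0246  0.2439] [ 1.7994e+02 -2.0000e-02  1.6800e+01] [-1.15  0.59  0.48] 1.0020961683993699 TCP in bin [-73.6   4.1]
```

View pics/wrist_b.png

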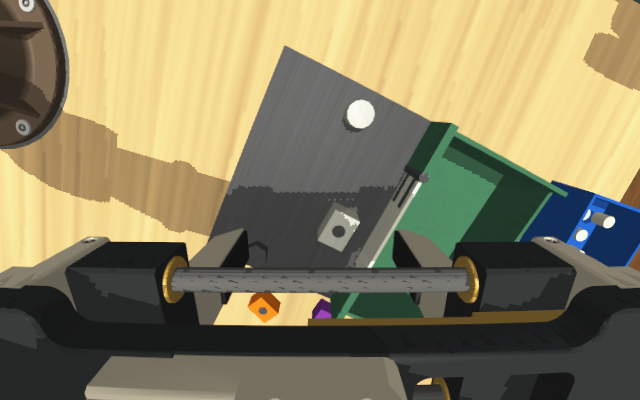

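View pics/side_b.png

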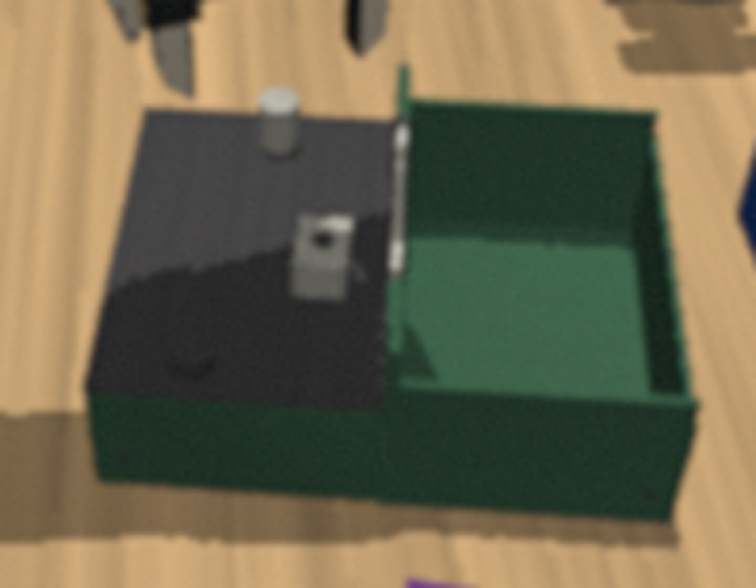

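View pics/top_b.png

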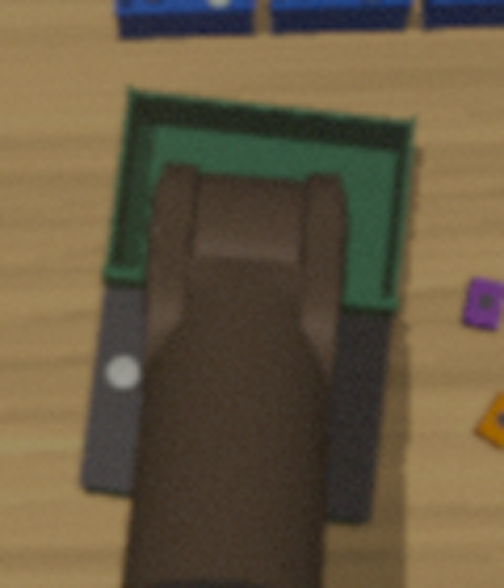

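The wrist view shows the grey offcut at about (339,228), with its dimple on top. The flap runs from (418,178) at the hinge down to about (365,268), and the nut is at (258,243). The fingertips are at (245,235) and (395,235). Next I check the positions through the wrist camera.

Run:
```python
from h import *
from plant import bot
from scipy.spatial.transform import Rotation as R
p=np.load("bin.npy"); C=pickle.load(open("C.pkl","rb")); c=dict(C["wrist"])
o=bot.observe(); T=np.eye(4); T[:3,:3]=R.from_euler("xyz",o["tcp_rot"],degrees=True).as_matrix(); T[:3,3]=o["eef_pos"]
c["world_from_camera"]=T@c["mount"]
im=cv2.imread("pics/wrist_b.png"); cv2.imwrite("pics/wc_b.png",cv2.resize(im[90:290,200:470],None,fx=2.9,fy=2.9,interpolation=cv2.INTER_CUBIC))
for n,q,z in[("dimple",(339,232),.118),("stub",(360,114),.126),("hinge top",(420,178),.135),("deck cornerL",(285,46),.09)]: print(n,w2b(p,ray(q,c,z)).round(1))
# finger corner positions in image for tip plane (tool frame)
for P in[(46,-9.5,17),(46,9.5,17),(-46,-9.5,17),(65,-9.5,17)]:
    print(P,proj([T[:3,:3]@np.array(P)/1000+T[:3,3]],c).round(0))
```

```text
dimple [-37.6 -25.3]
stub [-73.4  89.8]
hinge top [ 2.6 62.2]
deck cornerL [-163.7  117.9]
(46, -9.5, 17) [[393. 229.]]
(46, 9.5, 17) [[391. 256.]]
(-46, -9.5, 17) [[246. 229.]]
(65, -9.5, 17) [[424. 229.]]
```

View pics/wc_b.png

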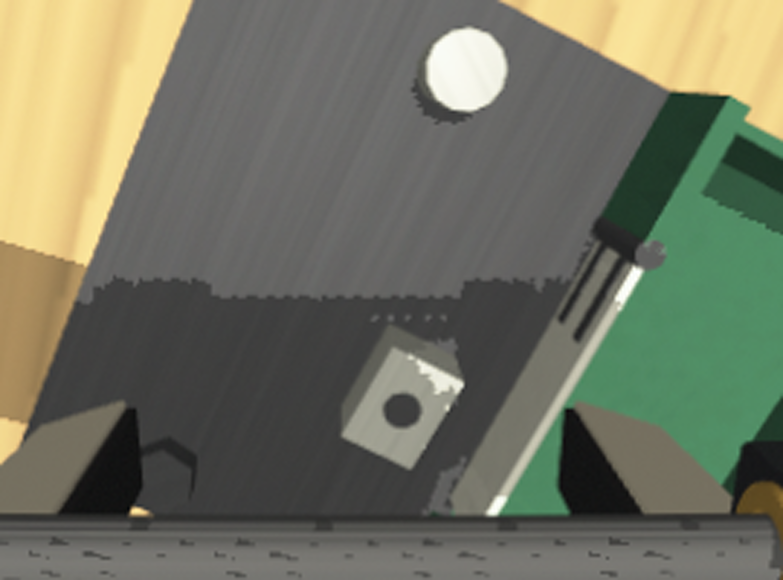

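```bash
python3 - <<'E'
from h import *
p=np.load("bin.npy"); p[:2]=b2w(p,1.5,-1.5); np.save("bin.npy",p); print(p, b2w(p,1,0)-p[:2])
E
python3 -m handwheel '[{"grip":0,"dx":0,"dy":0,"dz":-0.4,"spin":0},{"grip":0,"dx":0,"dy":0,"dz":-0.5,"spin":0},{"grip":0,"dx":0,"dy":0,"dz":-0.5,"spin":0},{"grip":0,"dx":0,"dy":0,"dz":-0.5,"spin":0},{"grip":0,"dx":0,"dy":0,"dz":-0.4,"spin":0},{"grip":0,"dx":0,"dy":0,"dz":-0.3,"spin":0},{"grip":0,"dx":0,"dy":0,"dz":0,"spin":0}]'
python3 look.py c wrist side
```

```text
[ 0.56297394 -0.04080738 -0.14166222] [ 0.00098998 -0.00014119]
time_s: 3.65
eef_pos: [0.4873, -0.0211, 0.1122]
tcp_rot: [-179.9, 0.2, 17.2]
contact_force: [-0.4, 0.4, 0.8]
gripper_width: 1.002
3.75 [ 0.4887 -0.0217  0.114 ] [-1.7997e+02  2.0000e-02  1.7110e+01] [ 0.26 -0.87  1.08] 0.9983887747694705 TCP in bin [-76.2   8.5]
```

View pics/wrist_c.png

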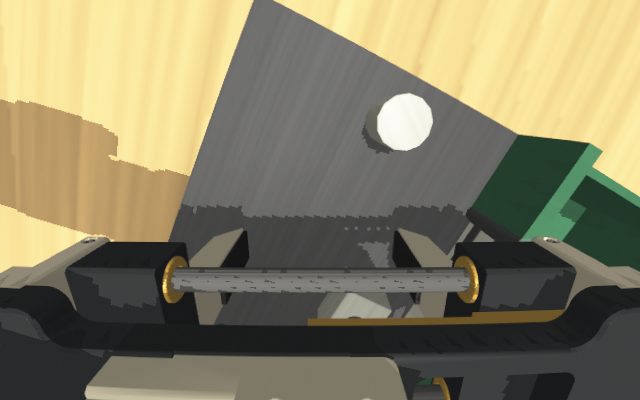

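View pics/side_c.png

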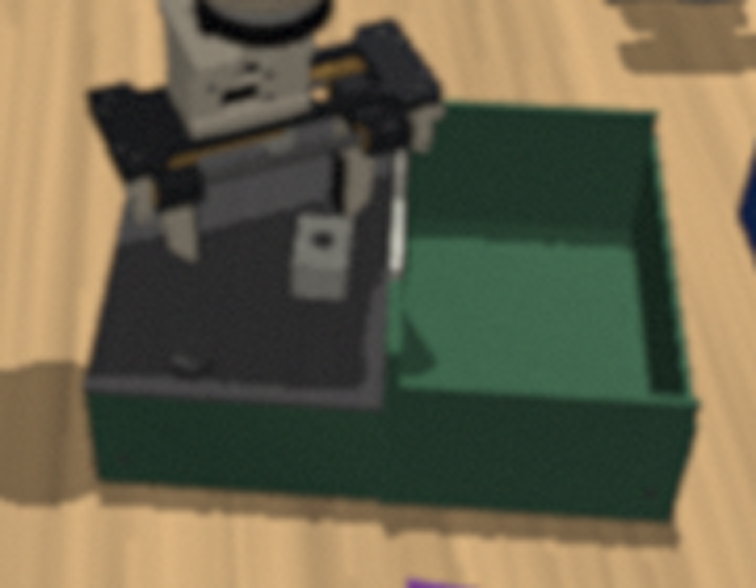

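The side view shows one finger between the offcut and the flap at (355,205), the other behind the offcut at (185,255). Both clear everything. Now I advance along the bin's x to open the flap.

```bash
python3 -m handwheel '[{"grip":0,"dx":0.11,"dy":-0.03,"dz":0,"spin":0},{"grip":0,"dx":0.11,"dy":-0.03,"dz":0,"spin":0},{"grip":0,"dx":0.11,"dy":-0.03,"dz":0,"spin":0},{"grip":0,"dx":0.11,"dy":-0.03,"dz":0,"spin":0},{"grip":0,"dx":0.11,"dy":-0.02,"dz":0,"spin":0},{"grip":0,"dx":0.11,"dy":-0.02,"dz":0,"spin":0},{"grip":0,"dx":0.11,"dy":-0.01,"dz":0,"spin":0},{"grip":0,"dx":0.11,"dy":-0.01,"dz":0,"spin":0}]'
python3 look.py d side
```

```text
time_s: 4.55
eef_pos: [0.5329, -0.0316, 0.1135]
tcp_rot: [-180.0, 0.1, 17.0]
contact_force: [-2.0, -0.0, 0.1]
gripper_width: 0.998
4.6 [ 0.5339 -0.0316  0.1137] [ 1.7998e+02 -1.0000e-02  1.7040e+01] [-0.32  0.4  -1.89] 0.9973352486131721 TCP in bin [-30.   5.]
```

View pics/side_d.png

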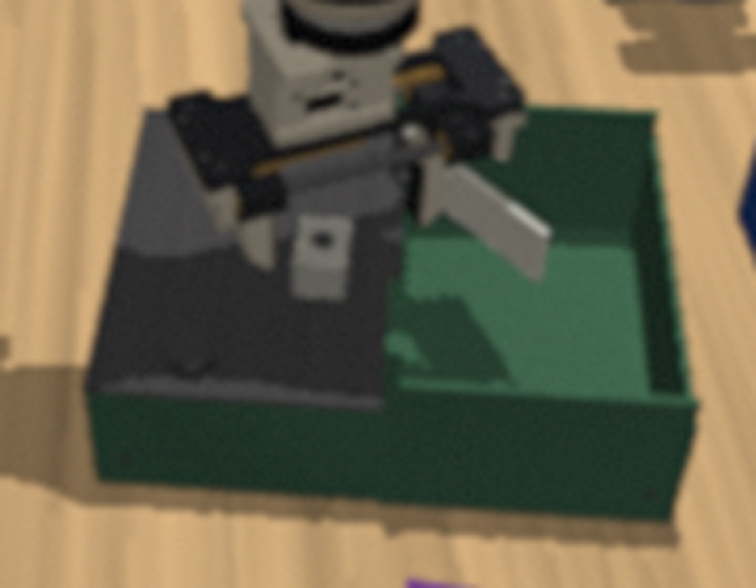

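Finger A at (430,195) holds the flap well open. Its tip is at (540,260). The pushing finger at (262,250) is about 12 mm short of the offcut, so I push slowly.

```bash
python3 -m handwheel '[{"grip":0,"dx":0.07,"dy":-0.01,"dz":0,"spin":0},{"grip":0,"dx":0.07,"dy":-0.01,"dz":0,"spin":0},{"grip":0,"dx":0.07,"dy":-0.01,"dz":0,"spin":0},{"grip":0,"dx":0.07,"dy":-0.01,"dz":0,"spin":0},{"grip":0,"dx":0.07,"dy":-0.01,"dz":0,"spin":0},{"grip":0,"dx":0.07,"dy":-0.01,"dz":0,"spin":0},{"grip":0,"dx":0.07,"dy":-0.01,"dz":0,"spin":0},{"grip":0,"dx":0.07,"dy":-0.01,"dz":0,"spin":0}]'
python3 look.py e side
```

```text
time_s: 5.4
eef_pos: [0.5611, -0.0356, 0.1137]
tcp_rot: [180.0, 0.0, 17.0]
contact_force: [-4.3, 0.0, -0.1]
gripper_width: 1.001
5.45 [ 0.5618 -0.0357  0.1138] [ 1.7997e+02 -4.0000e-02  1.7040e+01] [-2.31 -1.97 -0.07] 0.9981015580135162 TCP in bin [-1.9  4.9]
```

View pics/side_e.png

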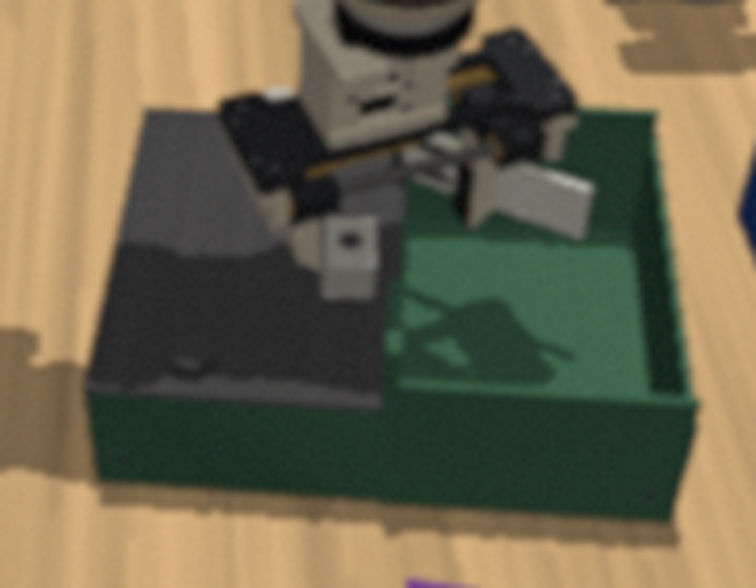

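The offcut is moving straight (top face centred at about (350,240)) and the flap is open wider. I keep pushing.

```bash
python3 -m handwheel '[{"grip":0,"dx":0.07,"dy":-0.01,"dz":0,"spin":0},{"grip":0,"dx":0.07,"dy":-0.01,"dz":0,"spin":0},{"grip":0,"dx":0.07,"dy":-0.01,"dz":0,"spin":0},{"grip":0,"dx":0.07,"dy":-0.01,"dz":0,"spin":0},{"grip":0,"dx":0.07,"dy":-0.01,"dz":0,"spin":0},{"grip":0,"dx":0.07,"dy":-0.01,"dz":0,"spin":0}]'
python3 look.py f side
```

```text
time_s: 6.05
eef_pos: [0.5822, -0.0385, 0.1138]
tcp_rot: [180.0, -0.0, 17.0]
contact_force: [-4.2, -1.1, 0.0]
gripper_width: 0.996
6.1 [ 0.5828 -0.0386  0.1138] [ 1.7998e+02 -4.0000e-02  1.7040e+01] [-1.95 -1.01  0.44] 1.0009705562824864 TCP in bin [19.3  4.9]
```

View pics/side_f.png

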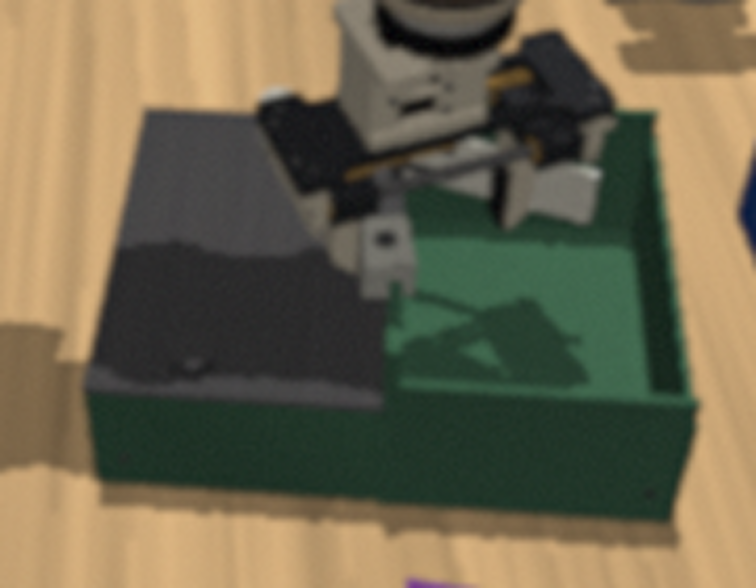

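```bash
python3 -m handwheel '[{"grip":0,"dx":0.08,"dy":-0.01,"dz":0,"spin":0},{"grip":0,"dx":0.08,"dy":-0.01,"dz":0,"spin":0},{"grip":0,"dx":0.1,"dy":-0.01,"dz":0,"spin":0},{"grip":0,"dx":0.1,"dy":-0.02,"dz":0,"spin":0},{"grip":0,"dx":0,"dy":0,"dz":0,"spin":0},{"grip":0,"dx":0,"dy":0,"dz":0,"spin":0}]'
python3 look.py g side
```

```text
time_s: 6.7
eef_pos: [0.6009, -0.0411, 0.1139]
tcp_rot: [180.0, -0.1, 17.0]
contact_force: [0.6, -2.4, -0.2]
gripper_width: 1.004
6.75 [ 0.6006 -0.041   0.1139] [ 1.7996e+02 -7.0000e-02  1.7040e+01] [ 0.9  -0.41  0.15] 1.0007995637580553 TCP in bin [37.3  5.1]
```

View pics/side_g.png

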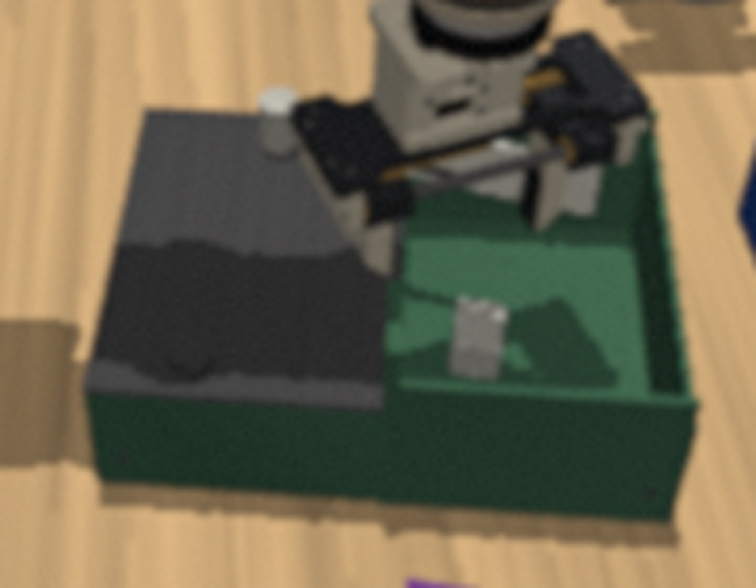

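The offcut lies on the pit floor at (478,340) and the flap is still held by the finger. I back off along the same path, then lift.

```bash
python3 -m handwheel '[{"grip":0,"dx":-0.14,"dy":0.02,"dz":0,"spin":0},{"grip":0,"dx":-0.14,"dy":0.02,"dz":0,"spin":0},{"grip":0,"dx":-0.14,"dy":0.02,"dz":0,"spin":0},{"grip":0,"dx":-0.14,"dy":0.02,"dz":0,"spin":0},{"grip":0,"dx":-0.14,"dy":0.02,"dz":0,"spin":0},{"grip":0,"dx":-0.14,"dy":0.02,"dz":0,"spin":0},{"grip":0,"dx":-0.14,"dy":0.02,"dz":0,"spin":0},{"grip":0,"dx":-0.14,"dy":0.02,"dz":0,"spin":0}]'
python3 -m handwheel '[{"grip":0,"dx":-0.14,"dy":0.02,"dz":0,"spin":0},{"grip":0,"dx":-0.14,"dy":0.02,"dz":0,"spin":0},{"grip":0,"dx":-0.14,"dy":0.02,"dz":0,"spin":0},{"grip":0,"dx":-0.14,"dy":0.02,"dz":0,"spin":0},{"grip":0,"dx":-0.14,"dy":0.02,"dz":0,"spin":0},{"grip":0,"dx":-0.14,"dy":0.02,"dz":0,"spin":0},{"grip":0,"dx":-0.14,"dy":0.02,"dz":0,"spin":0},{"grip":0,"dx":-0.1,"dy":0.02,"dz":0,"spin":0},{"grip":0,"dx":0,"dy":0,"dz":0,"spin":0}]'
python3 look.py h side
```

```text
time_s: 7.55
eef_pos: [0.5432, -0.0329, 0.1138]
tcp_rot: [180.0, 0.0, 17.0]
contact_force: [0.4, -1.4, -0.2]
gripper_width: 0.999
time_s: 8.45
eef_pos: [0.4892, -0.0247, 0.1138]
tcp_rot: [-180.0, 0.0, 17.1]
contact_force: [0.5, -0.4, -0.5]
gripper_width: 0.999
8.5 [ 0.4898 -0.0248  0.1138] [-1.7999e+02 -2.0000e-02  1.7050e+01] [0.47 0.28 0.24] 1.0000898998954462 TCP in bin [-74.7   5.5]
```

View pics/side_h.png

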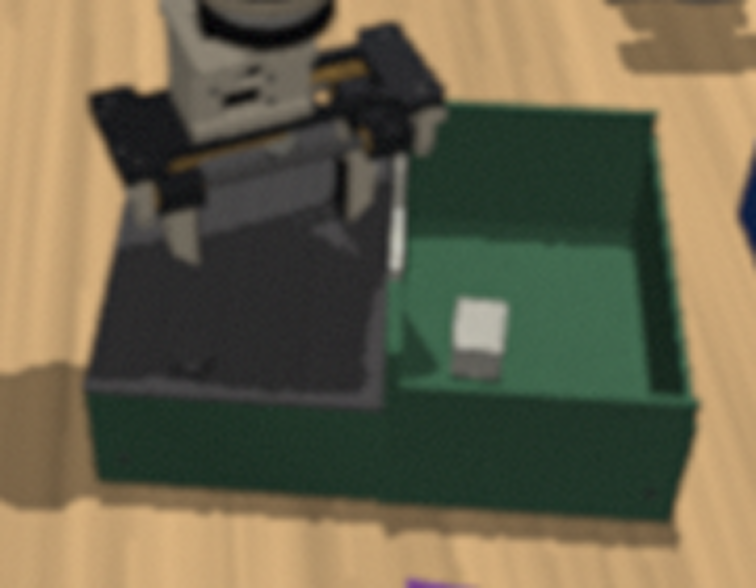

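The flap is shut at (398,215) and the offcut is in the pit at (480,338). Now I lift clear.

```bash
python3 -m handwheel '[{"grip":0,"dx":0,"dy":0,"dz":0.4,"spin":0},{"grip":0,"dx":0,"dy":0,"dz":0.5,"spin":0},{"grip":0,"dx":0,"dy":0,"dz":0.5,"spin":0},{"grip":0,"dx":0,"dy":0,"dz":0.5,"spin":0},{"grip":0,"dx":0,"dy":0,"dz":0.5,"spin":0},{"grip":0,"dx":0,"dy":0,"dz":0.4,"spin":0},{"grip":0,"dx":0,"dy":0,"dz":0,"spin":0},{"grip":0,"dx":0,"dy":0,"dz":0,"spin":0},{"grip":0,"dx":0,"dy":0,"dz":0,"spin":0},{"grip":0,"dx":0,"dy":0,"dz":0,"spin":0}]'
python3 look.py i side wrist
python3 - <<'E'
from plant import bot
import cv2
cv2.imwrite("pics/sidefull.png",bot.snapshot("side")[:,:,::-1])
E
```

```text
time_s: 9.5
eef_pos: [0.4894, -0.025, 0.2528]
tcp_rot: [-180.0, 0.1, 17.0]
contact_force: [-0.8, 0.2, -0.9]
gripper_width: 0.999
9.6 [ 0.4896 -0.025   0.2531] [-1.800e+02  7.000e-02  1.703e+01] [0.25 0.37 1.15] 1.001713002663191 TCP in bin [-74.9   5.3]
```

View pics/side_i.png

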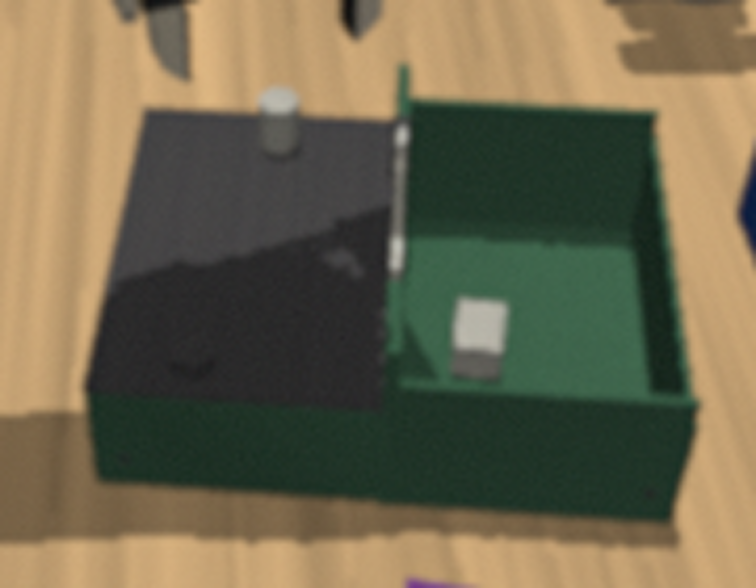

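View pics/sidefull.png

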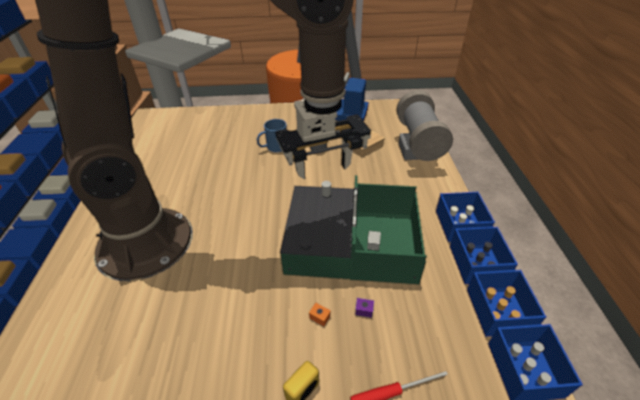

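View pics/wrist_i.png

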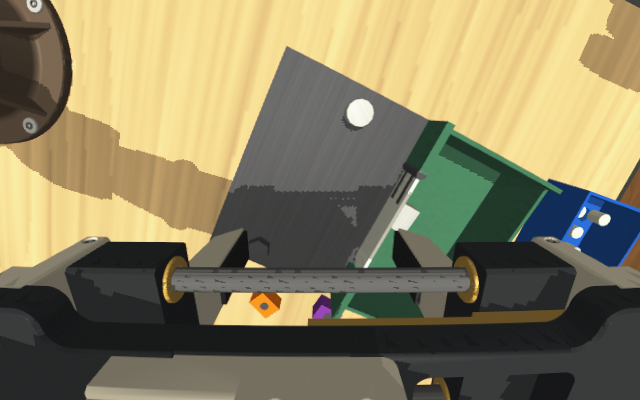

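In the side view the flap is flat across the opening, and the offcut rests in the pit at (374,240). Stub, nut, tape, screwdriver and mug stand where they were. The arm now hides the jar and wedge from the side camera, but the fingers never went near them. I hand in.

```bash
python3 -c "
from plant import bot
print(bot.hand_in())"
```

```text
the job is handed in; nothing more can be done
None
```

The grey offcut is in the bin's pit, the flap is shut, and I have handed the job in. It was done at about 9.6 s of the 32 s allowed.

**What I did:** I set the open gripper about 25° to the bin's x axis and moved it straight ahead along that axis. The front finger swung the flap open while the rear finger pushed the offcut over the deck edge. I then backed out the same way, which let the flap close, and lifted clear.

**Last checks:**
- **Flap:** it lies across the opening in the side and wrist pictures, as it did at the start.
- **Offcut:** it rests on the pit floor, in the same place in two pictures about a second apart. The still pictures show it clear of the flap during the push, but I had no direct contact reading between the two.
- **Bystanders:** stub, nut, tape, screwdriver and mug look unmoved. The arm hid the jar and wedge from the side camera at the end, so I could not confirm those two, though the fingers passed well above that area.
- **Robot:** the force reading was only about 1 N noise, so it is touching nothing.

**What failed or disagreed:**
- My first two move commands were refused because I left out "dz"; the arm did not move.
- The wrist camera and the fixed cameras disagreed on the bin's position by about 2 to 3 mm (6 mm at one deck corner), so I shifted the bin estimate by 1.5 mm in x and y.
- The networks also labelled the orange and purple look-alikes, and the jar, as the offcut. I chose by the description and by eye.

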